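# Snap a mounted cast onto the model scanner's hub

### The arm

A 7-joint arm with a two-finger parallel gripper is mounted at the origin on a cart in front of the work surface, level with it; the furniture and walls round the work are solid. World frame = base frame: x ahead of the robot, y to its left, z up, the work surface at z = 0. Lengths are in m, angles in degrees, forces in N, time in s.
With the tool pointing down it reaches from about 0.425 to 1.025 m from the base axis. Payload 3.6 kg.
Tool frame: the origin (TCP) lies between the finger pads; the fingertips stand 19 mm ahead of it and the grasp point (between the pads) is the TCP; z points along the fingers, y is the direction in which the jaws open and shut (so a half turn about z gives the same grasp; the last joint's range is limited). The gripper opens to 85 mm and grips with 20 to 120 N. Pads are 22 mm wide; open, the fingers measure 114 mm over their backs; the gripper's body (76 mm by 85 mm) begins 54 mm behind the grasp point. The pads swing forward as they close: fully open they stand 13 mm farther back than shut.
Start: joints at [-70.904, 33.873, 2.773, 92.16, -1.908, 54.013, -1.931], TCP at [0.3, 0.66, 0.23] pointing down, gripper open.
Joint ranges: [-153.93, 153.93], [-27.13, 128.08], [-72.61, 78.16], [10.71, 143.7], [-87.88, 267.88], [4.46, 118.87], [-176.78, 176.78]. Speed limits (degrees/s): [147.25, 147.25, 180, 180, 180, 180, 180].

### API

Orientations are given as a 3x3 rotation matrix whose columns are the frame's x, y, z axes.
In Python, from bench import r gives the robot as it stands. The module is installed in compiled form; this text tells all that it offers.
- The arm moves only by the tool carry_out, never from a script. Its argument "deltas" is a list of rows, each a list of 7 numbers: the closure, from -1 (fully open) to 1 (shut), then the shift along the tool's x, y, z in mm, then the turn, a rotation vector about the tool's x, y, z in rad. A call has exactly 8 rows; each row is the pose to reach, as a shift and turn from the pose commanded when the call began, along the tool's axes at that moment; what a row does not reach only later rows make up. A row lasts 1/10 s, in which the tool goes at most 50 mm and 8.59 degrees, less where a joint would pass 70% of its speed; a pose out of reach is approached as far as the arm can. A call with a gripper value outside its range is refused whole. The fingers move at their own pace and stop on an object; "newtons" is the grip in N (left out, the last holds). Time passes only in rows, so rows that repeat a pose let the fingers close, or fill a call up. It gives the time, the measured TCP pose, the force and the opening at its end, in the units of the state.
- r.get_state(): the state, without advancing time (a new reading comes with each control period).
- r.get_image(name): name is "side" or "top"; returns a dict with "img" (420x560x3 uint8, red, green, blue), "camera_matrix" (3x3 intrinsics, pixels), "rvec" (rotation vector, rad) and "tvec" (3), from world to camera coordinates, as OpenCV has them. Camera axes: x right, y down, z forward; pixel columns grow to the right and rows downward; lengths in m; the calibration is good to about 2 mm. A picture is of the moment at which its call begins. There is no depth.
- r.finish_job(): hands the job in, once; it reports no verdict.
The state is a dict: "t": time; "joint_pos": joint angles; "dq": joint speeds; "tau": joint torques, N m; "eef_pos": TCP position; "tcp_rot": TCP orientation; "contact_force": force on the tool from outside, world axes, zero at the start; "torque": the same for the moment, N m; "width": finger opening in m.
Only numpy, scipy, OpenCV 4.12 (cv2) and the standard library are available. Lean on these libraries where they do the work, as an engineer would, in place of code of your own. Each camera call takes 0.05 s, during which the arm holds its last target.

### The job

Get the clamped plaster cast ready for scanning: slide the scanner's carriage by its upright grip all the way out of the hood to its stop, then take the round plate with the cast clamped on it and press it down onto the carriage's stud until it clicks and sits fully home. Do not stop at the click: finish while still holding the cast and pushing it firmly down on the hub (around 15 N, never a slam), with the carriage still fully out, and leave the loose cast, the probe and the jar where they are.

Things in the scene. Friction and masses are not known exactly. Their poses are not given: they have to be found in the camera images.
- model_plate: Thing to mount: grey round plate, 88 mm across, white plaster cast clamped on it; stands on its collar. Origin: middle of the collar's foot; z up. Collar: tube 47 mm outside, 20 mm high, open below, with a rounded snap bead in its mouth leaving a 30.4 mm opening. Plate at z 20 to 25 mm. About 0.18 kg (varies); its yaw on the stud does not matter.
- cast_grip (a point): On the plate body's z axis, 39 mm above the collar's foot: middle of the cast's solid base block, which spans z 31 to 47 mm, 52 mm wide along x and 68 mm long along y (point axes as the plate's). Grip it across x; the round plate is 14 mm below this point. Teeth rise 21 mm above it (look only, nothing touches them); clamp jaws stand at y +-38 mm, no higher than the point.
- load_seat (a point): Loading place, a fixed point of the scanner, 40 mm above the counter and 120 mm in front of its hood: where the middle of the hub flange's top face (60 mm across) comes when the carriage is out at its stop; the collar's foot must rest there. x points into the scanner, away from its open front; z up. Scanner: white box, open in front, 175 mm wide, 150 deep, 250 high, on a long low base; does not move.
- carriage (a joint): How far the carriage is out, m: starts at 0.012 to 0.05; 0.165 is the outer stop. It slides along -x of load_seat against about 4 N of friction and stays where left. It carries the hub: a flat round flange and on it a steel stud, 28 mm in diameter, 18.5 mm high, its top 5.5 mm coned to 17 mm; at the stop the stud's axis passes through load_seat.
- carriage_grip (a point): Middle of the top of the carriage's grip, 72 mm above the counter: black upright fin, 13 mm thick along x, 44 mm wide along y, 36 mm high (axes as load_seat's); pinch or hook it from above. It stands 130 mm in front of the stud's axis. Four sprung balls stand 3.4 mm out of the stud: the bead meets them 11 mm above home, needs about 10 N, clicks past them 5 mm above home and is drawn down.
- loose_cast: Bystander: another white plaster cast of the same size (53x68x29 mm) with no plate under it, loose on the counter. Origin at the middle of its underside.
- probe: Bystander: a thin steel dental probe, 169 mm long and 8 mm high, lying on the counter along its y axis.
- paste_jar: Bystander: a round jar with a screw lid, 53 mm in diameter and 42 mm high. Origin at the middle of its underside.

How it is judged:
By the outcome, as a careful person would: the job done as asked, in the order asked, and still so for the second after the job is handed in, while the arm keeps its last pose, push and grip.
It also fails if it takes over 64 s, if anything falls off the work surface, if the arm or the gripper's body presses on something with over 40 N, if the wrist force passes 120 N, or if a joint passes its speed limit or range.

## Working session

There is one attempt and no reset: what is moved stays moved. The work goes in short steps, Python scripts to look and compute and a tool call to move; the robot and the scene stay as the last step left them, time stands still between calls to the robot, and variables do not carry over. Pictures are saved under pics/ and viewed, and the job is handed in when it is done.

Besides the shell and the picture viewer there is one more tool, called after ">>>" as name(argument=value, ...) on one line, values as JSON. carry_out: Moves the arm, as the interface text tells. Its arguments: {"type":"object","properties":{"deltas":{"type":"array","items":{"type":"array","items":{"type":"number"}}},"newtons":{"type":"number"}},"required":["deltas"]}

```bash
mkdir -p pics
python3 - <<'E'
from bench import r
import cv2,numpy as np,pickle
s=r.get_state(); print({k:np.round(v,4).tolist() for k,v in s.items()})
for n in("side","top"):
    d=r.get_image(n); pickle.dump(d,open(n+"0.pkl","wb")); cv2.imwrite(f"pics/{n}0.png",d["img"][:,:,::-1])
    R=cv2.Rodrigues(np.array(d["rvec"],float))[0]; print(n,d["camera_matrix"],-R.T@np.array(d["tvec"]).ravel(),R)
E
```

```text
{'t': 0.0, 'joint_pos': [-70.9039, 33.9262, 2.7669, 92.2372, -1.9089, 54.0124, -1.9298], 'dq': [-0.0347, -0.1533, -0.0844, -0.0606, 0.0336, 0.0422, -0.022], 'tau': [-0.0002, -54.8681, 1.5467, -19.8121, 0.0095, 0.0087, 0.0], 'eef_pos': [0.2998, 0.6592, 0.2286], 'tcp_rot': [[-0.9103, 0.4139, -0.0008], [0.4139, 0.9103, -0.0021], [-0.0001, -0.0023, -1.0]], 'contact_force': [0.9937, 0.1495, -0.9077], 'torque': [0.023, -0.0086, 0.0341], 'width': 0.0853}
side [[466.47319378   0.         285.39875413]
 [  0.         466.47319378 205.96469789]
 [  0.           0.           1.        ]] [ 0.03240242 -0.94295012  0.61257882] [[ 0.87462282 -0.48466231  0.01172035]
 [-0.21585402 -0.41095001 -0.88573536]
 [ 0.43409903  0.77215448 -0.46404256]]
top [[450.30071094   0.         276.59727637]
 [  0.         450.30071094 210.00265222]
 [  0.           0.           1.        ]] [ 0.35552242 -0.02712959  1.2760484 ] [[ 0.01925406 -0.99978364 -0.00787108]
 [-0.98842069 -0.01784892 -0.15068495]
 [ 0.15051186  0.01068124 -0.9885505 ]]
```

View pics/side0.png

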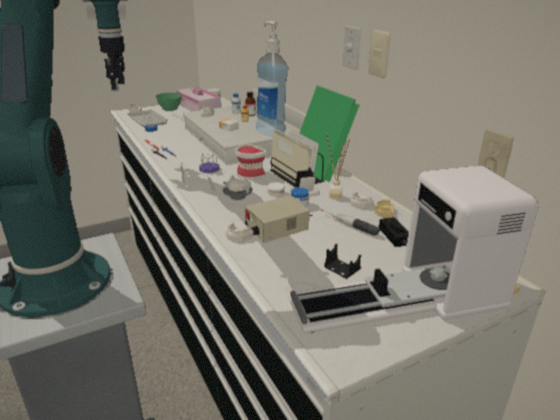

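View pics/top0.png

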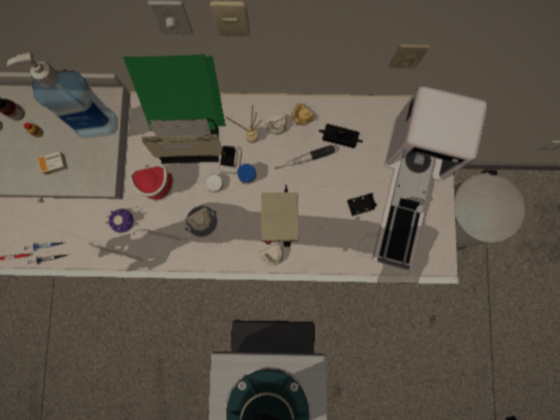

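```bash
cat > h.py <<'E'
import numpy as np,cv2,pickle
def cam(d):
    R=cv2.Rodrigues(np.array(d["rvec"],float))[0]; return d["camera_matrix"],R,np.array(d["tvec"],float).ravel()
def ray(d,u,v):
    K,R,t=cam(d); return -R.T@t, R.T@np.linalg.solve(K,[u,v,1.])
def onz(d,u,v,z):
    c,w=ray(d,u,v); return c+w*(z-c[2])/w[2]
def tri(d1,p1,d2,p2):
    a,u=ray(d1,*p1);b,v=ray(d2,*p2)
    s=np.linalg.lstsq(np.c_[u,-v],b-a,rcond=None)[0]
    P,Q=a+u*s[0],b+v*s[1]; return (P+Q)/2,np.linalg.norm(P-Q)
def proj(d,P):
    return cv2.projectPoints(np.array(P,float).reshape(-1,3),np.array(d["rvec"],float),np.array(d["tvec"],float),np.array(d["camera_matrix"]),None)[0].reshape(-1,2)
def crop(d,x0,y0,x1,y1,f,name):
    im=cv2.resize(d["img"][y0:y1,x0:x1,::-1],None,fx=f,fy=f,interpolation=cv2.INTER_CUBIC)
    im=cv2.convertScaleAbs(im,alpha=1.3,beta=15)
    for x in range((x0//10+1)*10,x1,10): cv2.putText(im,str(x),((x-x0)*f,8),0,.3,(0,0,255));cv2.line(im,((x-x0)*f,10),((x-x0)*f,14),(0,0,255))
    for y in range((y0//10+1)*10,y1,10): cv2.putText(im,str(y),(0,(y-y0)*f+3),0,.3,(0,0,255))
    cv2.imwrite("pics/"+name,im)
E
python3 - <<'E'
from h import *
t=pickle.load(open("top0.pkl","rb"));s=pickle.load(open("side0.pkl","rb"))
crop(t,370,80,490,280,3,"t_sc.png");crop(t,160,170,310,270,5,"t_pl.png")
crop(s,280,160,540,330,3,"s_sc.png");crop(s,180,140,330,250,5,"s_pl.png")
E
```

```text
(no output)
```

View pics/t_sc.png

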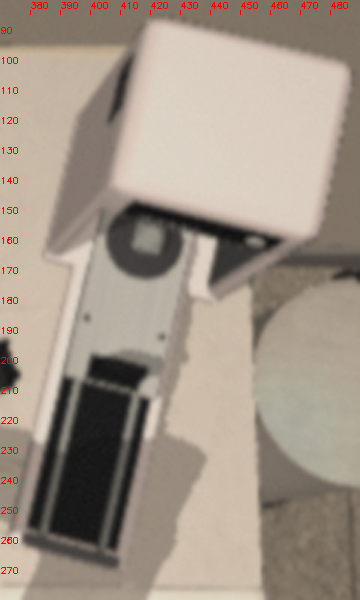

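View pics/t_pl.png

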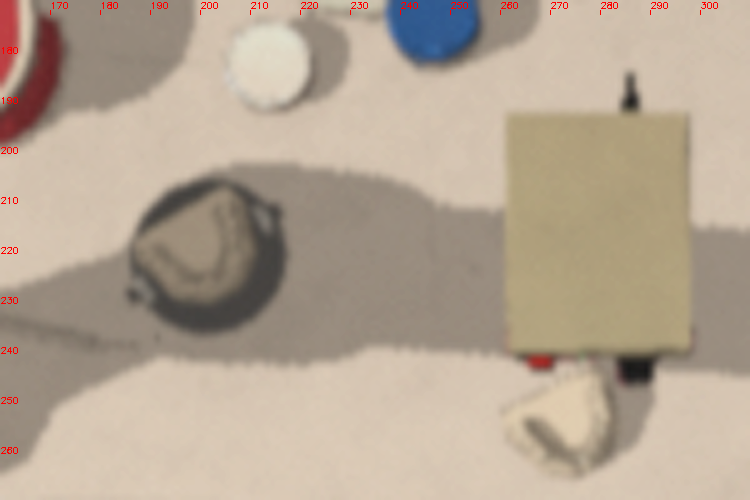

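View pics/s_sc.png

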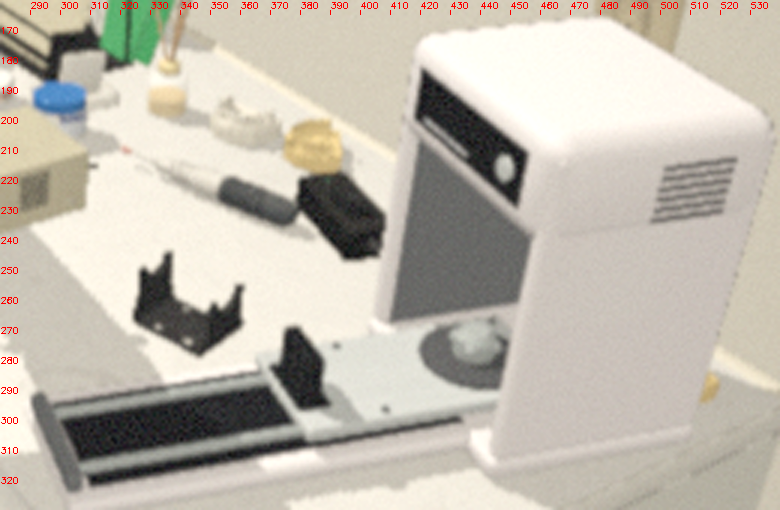

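View pics/s_pl.png

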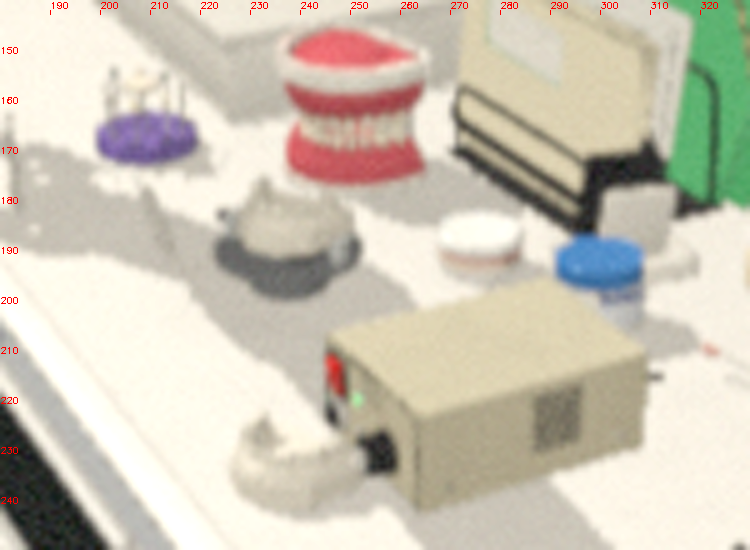

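Run:
```python
from h import *
t=pickle.load(open("top0.pkl","rb"));s=pickle.load(open("side0.pkl","rb"))
g=cv2.cvtColor(t["img"],cv2.COLOR_RGB2GRAY)
print(g[200:242:2,182:222:2])
print(g[146:176:2,398:434:2])
def ang(a,b,z):
    A=onz(t,*a,z);B=onz(t,*b,z);return A.round(4),B.round(4),np.degrees(np.arctan2(*(B-A)[[1,0]]))
print("rail L",ang((378,257),(393,168),.03)); print("slot",ang((386,255),(396,207),.03)); print("end",ang((378,262),(408,269),.03))
print("hood front",ang((410,144),(470,158),.25))
print("stud tri",tri(t,(416,158.5),s,(438,272)))
print("fin z72 side",onz(s,380,275,.072), "flange top",onz(t,416.5,160,.04),"flange side",onz(s,437,277,.04))
print("plate",onz(t,201.2,220.6,.025), "cl",[onz(t,*p,.035) for p in((187.5,228),(212.5,211.5))])
```

```text
[[140 141 140 138 139 138 139 139 140 140 142 142 141 142 143 142 142 139
  139 141]
 [140 141 140 139 140 138 140 140 140 141 138 139 125 121 122 122 122 121
  120 132]
 [138 139 141 139 139 139 140 139 136 123 104 100  99  96  97  97  96  97
   98 102]
 [138 141 141 141 141 138 130 112  80  60  55  64  74  85  96  97  96  96
   98  98]
 [140 140 140 139 139 113  65  46  41  48  72  89  72  50  70  93  97  97
   98  99]
 [138 140 140 139 111  56  40  45  62  86  96  94  78  63  47  63  76  90
   97  98]
 [140 141 140 116  54  42  55  82  97 100  89  88  75  68  58  73  47  71
   95  97]
 [138 142 136  72  50  75  93  99 100 100  95  82  90  70  51  76  58  79
   96  96]
 [139 141 119  68  91  98 100  99  99 100  99  86  85  70  51  51  52  67
   96  97]
 [139 134  91  95  94  92  99 100 100 100 101  86  85  77  61  41  40  55
   95  97]
 [124 106  72  84  87  77  91 100  99  99  99  79  85  78  65  41  40  49
   91  99]
 [ 97  95  65  76  85  85  80  89  98  98  94  75  90  74  54  41  40  52
   94  98]
 [ 95  96  70  57  69  87  88  77  80  83  78  75  85  69  47  40  40  57
   97 
[... 1939 characters left out ...]
0.4254, -0.3171,  0.03  ]), array([ 0.5598, -0.3473,  0.03  ]), np.float64(-12.677455443055136))
end (array([ 0.4059, -0.2949,  0.03  ]), array([ 0.3884, -0.3766,  0.03  ]), np.float64(-102.09284613957026))
hood front (array([ 0.6744, -0.3267,  0.25  ]), array([ 0.6429, -0.4658,  0.25  ]), np.float64(-102.77330522607616))
stud tri (array([ 0.69833403, -0.40394578,  0.04476094]), np.float64(0.004686905975250312))
fin z72 side [ 0.56092388 -0.38386077  0.072     ] flange top [ 0.69331497 -0.40514758  0.04      ] flange side [ 0.69192075 -0.41179397  0.04      ]
plate [0.51212978 0.1972035  0.025     ] cl [array([0.48949557, 0.23255762, 0.035     ]), array([0.53702515, 0.16498798, 0.035     ])]
```

```bash
cat >> h.py <<'E'
import sys,json
def mat(th):
    a=np.radians(th);c,s=np.cos(a),np.sin(a); return np.array([[-s,c,0],[c,s,0],[0,0,-1.]])
def delta(P,th,P2,th2):
    d=mat(th).T@(np.array(P2)-np.array(P))*1000; return d.round(1).tolist(), round(float(np.radians(th-th2)),4), round(float(np.linalg.norm(d)),1)
E
python3 - <<'E'
from h import *
W=[((.3,.66,.23),65.55),((.5,.36,.23),40),((.56,.03,.23),12),((.563,-.382,.18),-12.5),((.563,-.382,.062),-12.5)]
for a,b in zip(W,W[1:]): print(delta(*a,*b))
E
```

```text
([-306.2, -190.3, 0.0], 0.4459, 360.6)
([-291.4, -166.2, 0.0], 0.4887, 335.4)
([-403.6, -82.7, 50.0], 0.4276, 415.0)
([0.0, 0.0, 118.0], 0.0, 118.0)
```

>>> carry_out(deltas=[[-1,-39,-24,0,0,0,0.056],[-1,-78,-48,0,0,0,0.112],[-1,-117,-72,0,0,0,0.168],[-1,-156,-96,0,0,0,0.224],[-1,-195,-120,0,0,0,0.28],[-1,-234,-144,0,0,0,0.336],[-1,-272,-168,0,0,0,0.392],[-1,-306,-190,0,0,0,0.446]])

```text
t: 0.9
eef_pos: [0.501, 0.3578, 0.2295]
tcp_rot: [[-0.64, 0.768, -0.0], [0.768, 0.64, -0.001], [-0.001, -0.001, -1.0]]
contact_force: [0.9, -0.3, 0.2]
width: 0.0855
```

>>> carry_out(deltas=[[-1,-37,-21,0,0,0,0.061],[-1,-73,-42,0,0,0,0.122],[-1,-110,-63,0,0,0,0.183],[-1,-146,-83,0,0,0,0.244],[-1,-183,-104,0,0,0,0.305],[-1,-219,-125,0,0,0,0.366],[-1,-255,-145,0,0,0,0.427],[-1,-291,-166,0,0,0,0.489]])

```text
t: 1.7
eef_pos: [0.5597, 0.0293, 0.2296]
tcp_rot: [[-0.205, 0.979, -0.0], [0.979, 0.205, 0.0], [0.0, -0.0, -1.0]]
contact_force: [-0.0, -1.1, -0.7]
width: 0.0855
```

>>> carry_out(deltas=[[-1,-47,-10,5,0,0,0.053],[-1,-94,-20,10,0,0,0.107],[-1,-141,-30,15,0,0,0.16],[-1,-188,-40,20,0,0,0.214],[-1,-235,-50,25,0,0,0.267],[-1,-282,-60,32,0,0,0.32],[-1,-329,-70,40,0,0,0.374],[-1,-376,-79,50,0,0,0.428]])

```text
t: 2.5
eef_pos: [0.5603, -0.3552, 0.1794]
tcp_rot: [[0.219, 0.976, -0.0], [0.976, -0.219, 0.0], [0.0, -0.0, -1.0]]
contact_force: [1.2, 0.6, 0.2]
width: 0.0857
```

Run:
```python
from bench import r
from h import *
d=r.get_image("side"); pickle.dump(d,open("side1.pkl","wb"));crop(d,280,120,540,330,3,"s1.png")
t=r.get_image("top"); pickle.dump(t,open("top1.pkl","wb"))
print(delta((.5603,-.3552,.1794),-12.5,(.563,-.382,.062),-12.5))
# unoccluded views of initial: flange fit
t=pickle.load(open("top0.pkl","rb"));g=cv2.cvtColor(t["img"],cv2.COLOR_RGB2GRAY).astype(float)
def circ(c,r,n,a0,a1,lev,z,rmm):
    pts=[]
    for a in np.radians(np.linspace(a0,a1,n)):
        rr=np.arange(r-4,r+4,.1);u=c[0]+rr*np.cos(a);v=c[1]+rr*np.sin(a)
        val=cv2.remap(g.astype(np.float32),u.astype(np.float32)[None],v.astype(np.float32)[None],1)[0]
        i=np.argmax(val>lev)
        if i>0: pts.append(onz(t,u[i],v[i],z)[:2])
    pts=np.array(pts)
    from scipy.optimize import least_squares
    f=least_squares(lambda p:np.hypot(*(pts-p[:2]).T)-p[2],[*pts.mean(0),rmm],loss='soft_l1',f_scale=.001)
    return f.x.round(4),len(pts),np.abs(f.fun).mean()
print("flange",circ((417.7,160.3),12,60,0,180,80,.04,.03))
print("plate",circ((201.2,220.6),15.5,60,-20,130,67,.025,.044),circ((201.2,220.6),15.5,60,165,275,70,.025,.044))
```

```text
([-25.6, 8.4, 117.4], 0.0, 120.5)
flange (array([ 0.6933, -0.4084,  0.0358]), 60, np.float64(0.00023985874784634883))
plate (array([0.5115, 0.1971, 0.0435]), 60, np.float64(0.00017546671264059832)) (array([0.5091, 0.1945, 0.0456]), 26, np.float64(0.00022792897279720349))
```

View pics/s1.png

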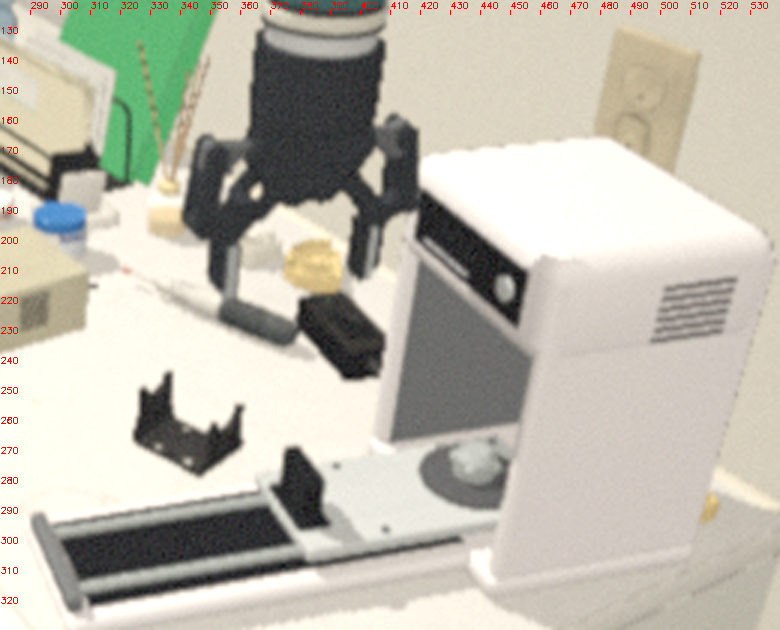

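>>> carry_out(deltas=[[-1,-13,4,25,0,0,0],[-1,-26,8,55,0,0,0],[-1,-26,8,90,0,0,0],[-0.3,-26,8,120,0,0,0],[0.3,-26,8,120,0,0,0],[1,-26,8,120,0,0,0],[1,-26,8,120,0,0,0],[1,-26,8,120,0,0,0]], newtons=40)

```text
t: 3.4
eef_pos: [0.5651, -0.3816, 0.0621]
tcp_rot: [[0.217, 0.976, 0.005], [0.976, -0.217, -0.003], [-0.002, 0.005, -1.0]]
contact_force: [-2.9, -0.1, 4.2]
width: 0.0122
```

Run:
```python
from bench import r
from h import *
d=r.get_image("side"); crop(d,280,120,540,330,3,"s2.png"); print(r.get_state())
```

```text
{'t': 3.45, 'joint_pos': array([ 17.0149692 ,  43.9889464 ,  20.22278462, 104.44620563,
       -24.42825992,  35.55817733,  39.46569018]), 'dq': array([ 0.17456822,  0.03966761, -0.03294779, -0.09581029, -0.41737743,
        0.07713683, -0.49143008]), 'tau': array([  0.29200408, -53.2011652 ,   6.67329401, -11.60352141,
         0.47962619,   0.32005378,   0.35607068]), 'eef_pos': array([ 0.56502843, -0.38154518,  0.06221674]), 'tcp_rot': array([[ 0.2180686 ,  0.97592106,  0.00491605],
       [ 0.97593242, -0.21805833, -0.00254374],
       [-0.00141051,  0.00535245, -0.99998468]]), 'contact_force': array([1.88600057, 0.73084081, 3.04134009]), 'torque': array([ 0.05075138, -0.31141588, -0.27577478]), 'width': 0.011723435339091105}
```

View pics/s2.png

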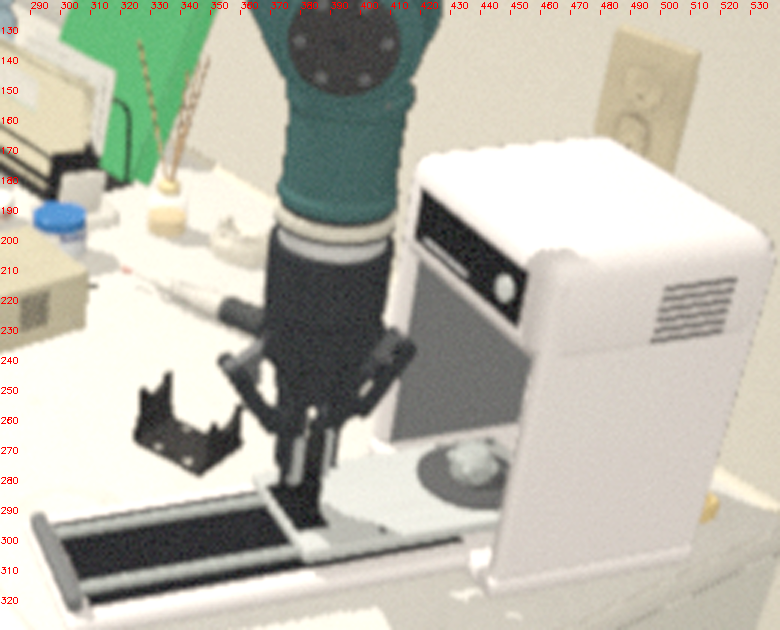

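>>> carry_out(deltas=[[1,0,-6,-2,0,0,0],[1,0,-18,-3,0,0,0],[1,0,-32,-3,0,0,0],[1,0,-48,-3,0,0,0],[1,0,-64,-3,0,0,0],[1,0,-80,-3,0,0,0],[1,0,-92,-3,0,0,0],[1,0,-100,-3,0,0,0]])

```text
t: 4.25
eef_pos: [0.4651, -0.3567, 0.0623]
tcp_rot: [[0.217, 0.976, -0.0], [0.976, -0.217, 0.003], [0.003, -0.001, -1.0]]
contact_force: [5.5, 2.0, -13.3]
width: 0.0115
```

>>> carry_out(deltas=[[1,0,-4,0,0,0,0],[1,0,-8,0,0,0,0],[1,0,-12,0,0,0,0],[1,0,-16,0,0,0,0],[1,0,-18,0,0,0,0],[1,0,-20,0,0,0,0],[1,0,-22,0,0,0,0],[1,0,-24,0,0,0,0]])

```text
t: 5.05
eef_pos: [0.4427, -0.3512, 0.0623]
tcp_rot: [[0.216, 0.976, 0.0], [0.976, -0.216, 0.003], [0.003, -0.001, -1.0]]
contact_force: [6.0, 4.7, -11.6]
width: 0.0119
```

>>> carry_out(deltas=[[1,0,-2,2,0,0,0],[1,0,-4,2,0,0,0],[1,0,-6,2,0,0,0],[1,0,-8,2,0,0,0],[1,0,-10,2,0,0,0],[1,0,-12,2,0,0,0],[1,0,-14,2,0,0,0],[1,0,-16,2,0,0,0]])

```text
t: 5.85
eef_pos: [0.4291, -0.3478, 0.0622]
tcp_rot: [[0.215, 0.977, 0.004], [0.977, -0.215, 0.003], [0.004, 0.003, -1.0]]
contact_force: [6.0, 6.8, 0.6]
width: 0.0118
```

>>> carry_out(deltas=[[1,0,-2,0,0,0,0],[1,0,-4,0,0,0,0],[1,0,-6,0,0,0,0],[1,0,-8,0,0,0,0],[1,0,-9,0,0,0,0],[1,0,-10,0,0,0,0],[1,0,-10,0,0,0,0],[1,0,-10,0,0,0,0]])

```text
t: 6.65
eef_pos: [0.4197, -0.3455, 0.0622]
tcp_rot: [[0.215, 0.977, 0.004], [0.977, -0.215, 0.004], [0.004, 0.003, -1.0]]
contact_force: [5.9, 8.3, 2.2]
width: 0.0114
```

>>> carry_out(deltas=[[1,2,-2,0,0,0,0],[1,2,-4,0,0,0,0],[1,2,-6,0,0,0,0],[1,2,-8,0,0,0,0],[1,2,-10,0,0,0,0],[1,2,-10,0,0,0,0],[1,2,-10,0,0,0,0],[1,2,-10,0,0,0,0]])

```text
t: 7.45
eef_pos: [0.4195, -0.3455, 0.0623]
tcp_rot: [[0.212, 0.977, 0.017], [0.977, -0.212, -0.007], [-0.004, 0.018, -1.0]]
contact_force: [19.6, 2.3, -15.0]
width: 0.0121
```

Run:
```python
from bench import r
from h import *
d=r.get_image("side"); crop(d,280,120,540,330,3,"s3.png");pickle.dump(d,open("side3.pkl","wb"))
d=r.get_image("top"); crop(d,370,80,490,280,3,"t3.png");pickle.dump(d,open("top3.pkl","wb"))
```

```text
(no output)
```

View pics/s3.png

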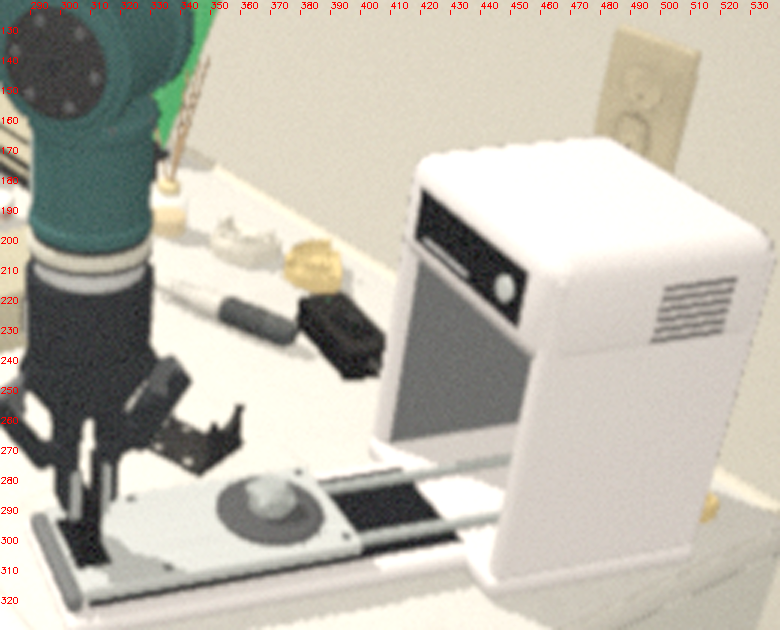

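View pics/t3.png

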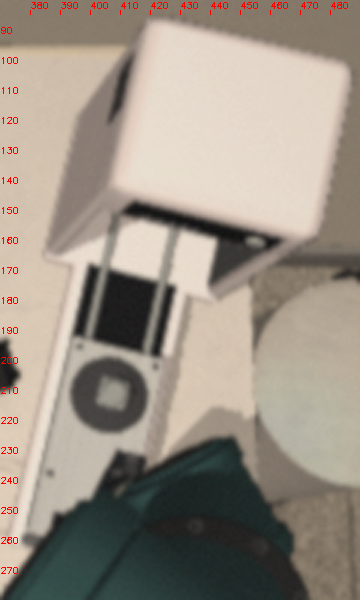

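Run:
```python
from h import *
t=pickle.load(open("top3.pkl","rb"));s=pickle.load(open("side3.pkl","rb"))
from scipy.optimize import least_squares
def blob(d,c,box,lev,lo=0):
    g=cv2.cvtColor(d["img"],cv2.COLOR_RGB2GRAY); x0,y0,x1,y1=box
    m=((g<lev)).astype(np.uint8); k=np.zeros_like(m);k[y0:y1,x0:x1]=m[y0:y1,x0:x1]
    cs=cv2.findContours(k,cv2.RETR_EXTERNAL,cv2.CHAIN_APPROX_NONE)[0]; c=max(cs,key=cv2.contourArea)
    return c.reshape(-1,2)
for d,box,nm in((t,(390,195,424,228),"top"),(s,(346,270,394,306),"side")):
    g=cv2.cvtColor(d["img"],cv2.COLOR_RGB2GRAY)
    print(g[box[1]:box[3]:3,box[0]:box[2]:3])
    for lev in(70,85):
        c=blob(d,0,box,lev); print(nm,c.min(0),c.max(0),cv2.fitEllipse(c))
        for z in(.036,.04):
            P=np.array([onz(d,*p,z)[:2] for p in c.astype(float)])
            f=least_squares(lambda p:np.hypot(*(P-p[:2]).T)-p[2],[*P.mean(0),.03],loss='soft_l1',f_scale=.001); print(z,f.x.round(4),np.abs(f.fun).mean())
print("stud tri",tri(t,(404.5,210.5),s,(369.5,285.)))
for q in ((.546,-.377),):
    print(proj(t,[[*q,.04],[*q,.0585]]),proj(s,[[*q,.04],[*q,.0585]]))
crop(t,380,190,430,235,10,"t3z.png");crop(s,340,262,400,312,10,"s3z.png")
```

```text
[[160 113  87 130 126 100  70  37  11  43  63  44]
 [160 119 132 131 124 103 110 125 125 104  72  67]
 [149 128 125  62  40  40  38  47 102 134 118 117]
 [132 131  60  39  40  43  37  36  35 103 131 123]
 [112 112  39  38  45  86  87  58  31  48 132 112]
 [119  85  40  39  61 101 108  91  27  38 124 109]
 [126  96  40  40  79 104 104  80  34  37 123 107]
 [132 123  44  42  43  53  61  53  38  48 126 107]
 [134 133  81  42  42  39  39  39  40 102 114 101]
 [134 132 132 100  53  43  41  55 109 134 114 100]
 [132 132 134 132 131 128 125 131 133 134 107 103]]
top [394 199] [418 223] ((406.0294189453125, 211.2202606201172), (23.50029945373535, 24.452880859375), 117.71504211425781)
0.036 [ 0.5475 -0.3733  0.0334] 0.0006473305007101243
0.04 [ 0.5469 -0.3722  0.0333] 0.0006452473176362523
top [394 199] [418 223] ((405.9856262207031, 211.10574340820312), (24.18452262878418, 24.991243362426758), 122.51895141601562)
0.036 [ 0.5479 -0.3732  0.0342] 0.0006500213177526568
0.04 [ 0.5473 -0.3721  0.0341] 0.000647929784721306
[[ 44  32  29  31 105 182 183 186 185 183 183 185 183 183 185 185]
 [ 48  2
[... 703 characters left out ...]
 171 172 166 162 151 142]]
side [369 288] [383 295] ((376.8978271484375, 291.89569091796875), (6.320369243621826, 13.550092697143555), 76.26314544677734)
0.036 [ 0.5539 -0.3825  0.014 ] 0.002570275646992909
0.04 [ 0.5503 -0.3864  0.0139] 0.0025524904214719295
side [353 281] [387 300] ((369.63739013671875, 290.70562744140625), (18.7616024017334, 32.86573028564453), 99.21980285644531)
0.036 [ 0.5454 -0.3762  0.0317] 0.005319856534465547
0.04 [ 0.5418 -0.3802  0.0315] 0.005283204220972509
stud tri (array([ 0.54954181, -0.36836439,  0.0411849 ]), np.float64(0.002304504547600431))
[[407.76630326 211.52916224]
 [409.66552712 210.53011197]] [[370.16061378 288.4665705 ]
 [371.06436913 280.90398235]]
```

View pics/t3z.png

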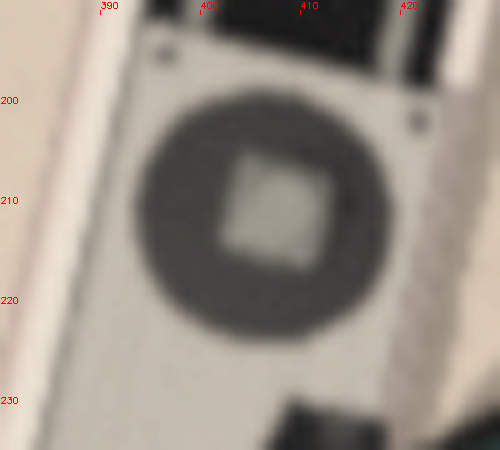

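View pics/s3z.png

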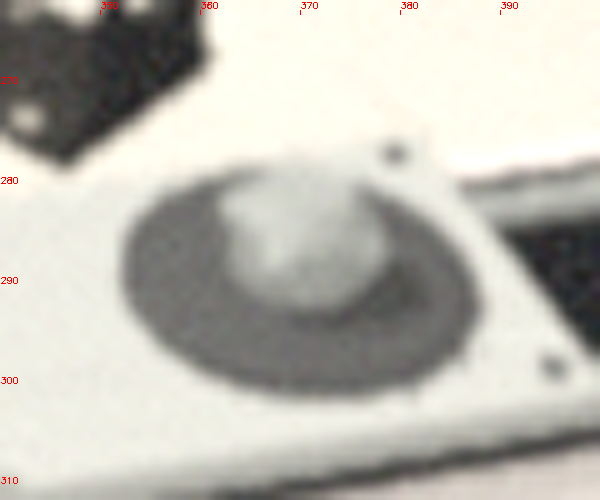

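Run:
```python
from h import *
t=pickle.load(open("top3.pkl","rb"));s=pickle.load(open("side3.pkl","rb"))
print(onz(s,369.8,290,.036),onz(s,369.8,290,.04),onz(t,406,211.1,.036),"studtop",onz(t,407.3,210.5,.0585),onz(s,369.5,281.5,.0585))
print(tri(t,(406,211.1),s,(369.8,290)), tri(t,(407.3,210.5),s,(369.5,281.5)))
# gripper camera bias: fingertips in clean pictures top1/side1 (TCP .5603,-.3552,.1794, yaw -12.5)
for n in("top1","side1"):
    d=pickle.load(open(n+".pkl","rb")); R=mat(-12.5)
    print(n,proj(d,[np.array([.5603,-.3552,.1794])+R@np.array(o) for o in([0,.0425,0],[0,-.0425,0],[0,.0425,.012],[0,-.0425,.012],[0,0,0])]).round(1).tolist())
    if n=="side1": crop(d,330,140,430,230,8,"s1z.png")
    else: crop(d,360,140,470,270,5,"t1z.png")
```

```text
[ 0.54587183 -0.3766303   0.036     ] [ 0.54230965 -0.38055913  0.04      ] [ 0.54773411 -0.37326642  0.036     ] studtop [ 0.54596682 -0.37056396  0.0585    ] [ 0.54206935 -0.3770877   0.0585    ]
(array([ 0.54817966, -0.37402681,  0.03335885]), np.float64(8.275947125232889e-05)) (array([ 0.54672504, -0.37196335,  0.05347572]), np.float64(6.335370239609924e-05))
top1 [[417.9, 180.9], [411.3, 213.9], [416.4, 182.0], [409.9, 214.6], [414.6, 197.3]]
side1 [[396.2, 218.0], [355.4, 223.8], [395.4, 223.4], [354.9, 229.3], [376.0, 220.8]]
```

View pics/s1z.png

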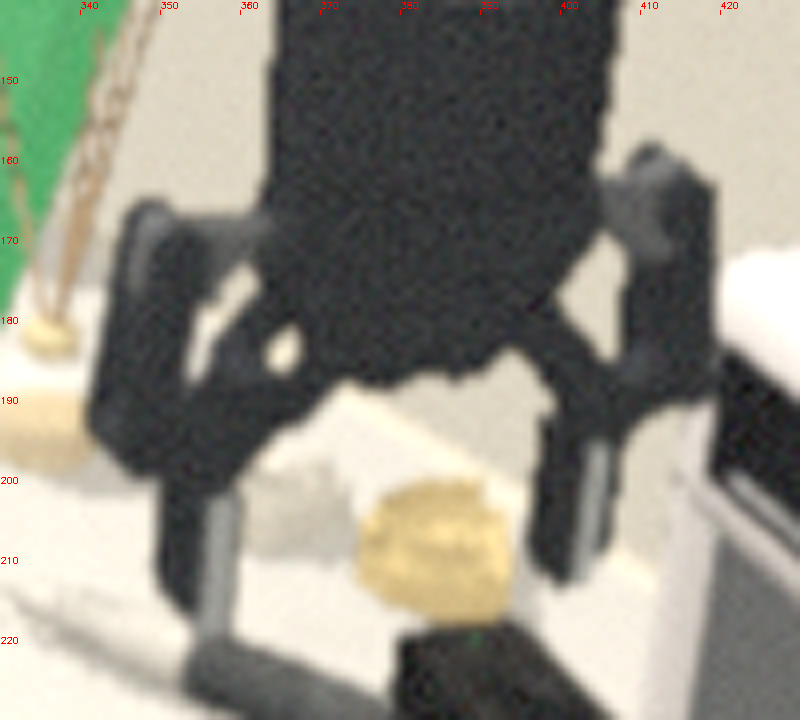

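View pics/t1z.png

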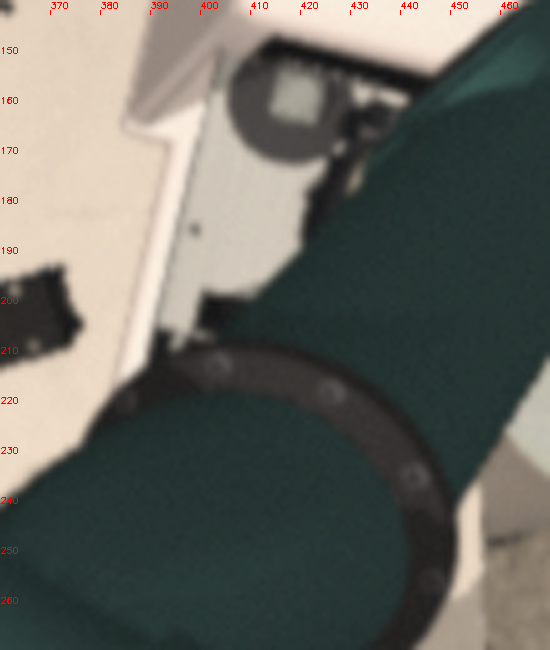

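Run:
```python
from h import *
t=pickle.load(open("top0.pkl","rb"));s=pickle.load(open("side0.pkl","rb"))
c=np.array([.5115,.1971]);a=np.linspace(0,2*np.pi,90)
for z in(.02,.025):
    q=proj(s,np.c_[c[0]+.044*np.cos(a),c[1]+.044*np.sin(a),0*a+z]); print(z,q.min(0),q.max(0))
q=proj(t,np.c_[c[0]+.044*np.cos(a),c[1]+.044*np.sin(a),0*a+.025]);print(q.min(0),q.max(0))
ims=s["img"].copy();
th=-54.9
for d,n,b in((s,"ps.png",(210,165,270,210)),(t,"pt.png",(175,195,230,245))):
    d=dict(d);f=12;im=cv2.resize(d["img"][b[1]:b[3],b[0]:b[2],::-1],None,fx=f,fy=f,interpolation=cv2.INTER_CUBIC);im=cv2.convertScaleAbs(im,alpha=1.7)
    P=lambda X:np.round((proj(d,X)-[b[0],b[1]]+.5)*f).astype(np.int32)
    cv2.polylines(im,[P(np.c_[c[0]+.044*np.cos(a),c[1]+.044*np.sin(a),0*a+.025])],True,(0,0,255))
    u=np.array([np.cos(np.radians(th)),np.sin(np.radians(th))]);v=np.array([-u[1],u[0]])
    for z,col in((.047,(0,255,0)),(.031,(255,0,0))):
        cv2.polylines(im,[P([[*(c+i*.034*u+j*.026*v),z] for i,j in((1,1),(1,-1),(-1,-1),(-1,1))])],True,col)
    for i in(-1,1): cv2.circle(im,tuple(P([[*(c+i*.038*u),.037]])[0].tolist()),4,(255,0,255),1)
    cv2.imwrite("pics/"+n,im)
```

```text
0.02 [222.1644684  183.52074371] [252.425379   196.58562855]
0.025 [222.076437   182.00783439] [252.38934131 195.00646801]
[185.55235978 205.33719511] [216.90211145 236.47354592]
```

View pics/ps.png

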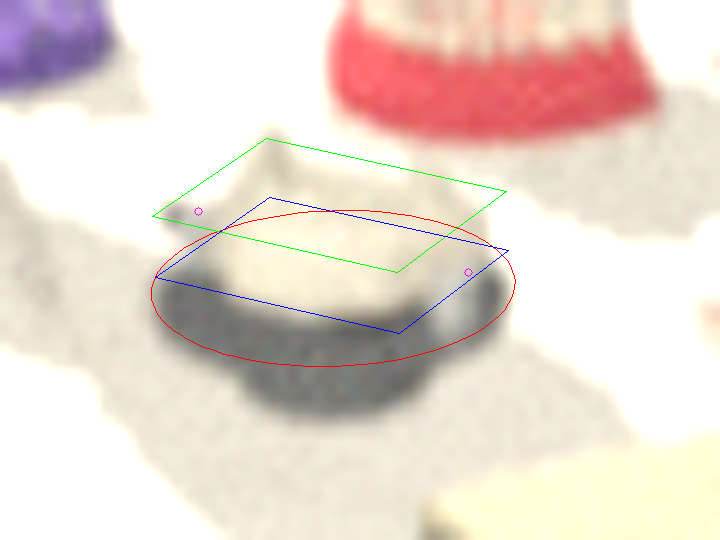

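View pics/pt.png

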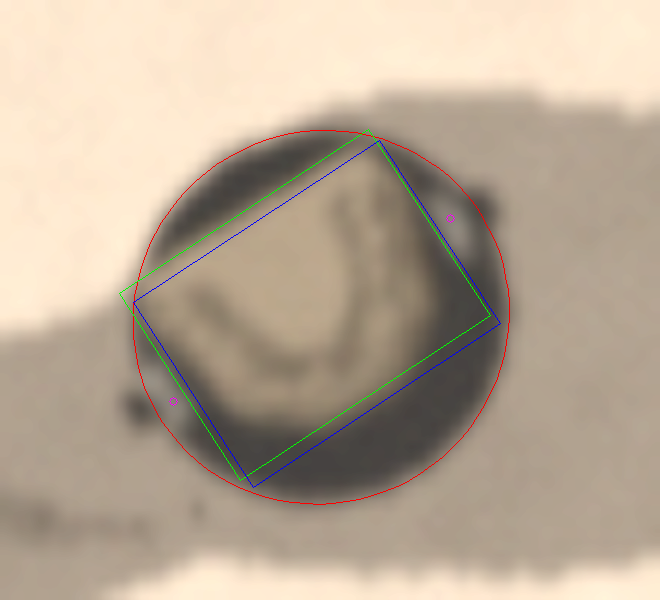

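>>> carry_out(deltas=[[1,-1,4,0,0,0,0],[1,-1,8,0,0,0,0],[1,-1,8,0,0,0,0],[0,-1,8,0,0,0,0],[-1,-1,8,0,0,0,0],[-1,-1,8,0,0,0,0],[-1,-1,8,0,0,0,0],[-1,-1,8,0,0,0,0]])

```text
t: 8.35
eef_pos: [0.414, -0.3471, 0.0609]
tcp_rot: [[0.218, 0.976, -0.0], [0.976, -0.218, -0.0], [-0.0, -0.0, -1.0]]
contact_force: [0.4, 0.8, 0.0]
width: 0.0823
```

>>> carry_out(deltas=[[-1,0,0,-15,0,0,0],[-1,0,0,-45,0,0,0],[-1,0,0,-80,0,0,0],[-1,0,0,-110,0,0,0],[-1,0,0,-130,0,0,0],[-1,0,0,-140,0,0,0],[-1,0,0,-140,0,0,0],[-1,0,0,-140,0,0,0]])

```text
t: 9.15
eef_pos: [0.4141, -0.3461, 0.2]
tcp_rot: [[0.217, 0.976, -0.001], [0.976, -0.217, 0.001], [0.001, -0.001, -1.0]]
contact_force: [0.1, -0.4, -0.0]
width: 0.0855
```

Run:
```python
from bench import r
from h import *
s=r.get_state();print(s["eef_pos"],s["tcp_rot"])
th=-12.5
m=(.49,-.08,.2)
print(delta(s["eef_pos"],th,m,10),delta(m,10,(.5115,.1971,.18),33.6))
```

```text
[ 0.41412867 -0.34607167  0.20002378] [[ 2.17031493e-01  9.76163913e-01 -1.15988010e-03]
 [ 9.76164373e-01 -2.17030474e-01  9.43746049e-04]
 [ 6.69521508e-04 -1.33705625e-03 -9.99998882e-01]]
([276.2, 16.5, 0.0], -0.3927, 276.7) ([269.2, 69.3, 20.0], -0.4119, 278.7)
```

>>> carry_out(deltas=[[-1,35,2,0,0,0,-0.05],[-1,70,4,0,0,0,-0.1],[-1,105,6,0,0,0,-0.15],[-1,140,8,0,0,0,-0.2],[-1,175,10,0,0,0,-0.25],[-1,210,12,0,0,0,-0.3],[-1,245,14,0,0,0,-0.35],[-1,276,16,0,0,0,-0.393]])

```text
t: 9.95
eef_pos: [0.4895, -0.0786, 0.1993]
tcp_rot: [[-0.176, 0.984, -0.003], [0.984, 0.176, 0.0], [0.001, -0.003, -1.0]]
contact_force: [-0.1, -1.0, -0.2]
width: 0.0854
```

>>> carry_out(deltas=[[-1,36,9,0,0,0,-0.055],[-1,72,18,2,0,0,-0.11],[-1,108,28,4,0,0,-0.165],[-1,144,37,6,0,0,-0.22],[-1,180,46,10,0,0,-0.275],[-1,216,56,14,0,0,-0.33],[-1,250,64,18,0,0,-0.385],[-1,269,69,20,0,0,-0.412]])

```text
t: 10.75
eef_pos: [0.5103, 0.1994, 0.1789]
tcp_rot: [[-0.558, 0.83, -0.003], [0.83, 0.558, 0.0], [0.002, -0.003, -1.0]]
contact_force: [-0.2, -0.5, 1.3]
width: 0.0855
```

Run:
```python
from bench import r
from h import *
s=r.get_state();print(s["eef_pos"],s["tcp_rot"])
d=r.get_image("side"); crop(d,160,60,360,230,4,"s4.png")
d=r.get_image("top"); crop(d,160,150,440,290,2,"t4.png");pickle.dump(d,open("top4.pkl","wb"))
th=np.degrees(np.arctan2(s["tcp_rot"][1][1],s["tcp_rot"][0][1]));print(th)
print(delta(s["eef_pos"],th,(.5115,.1971,.047),33.6))
```

```text
[0.51032812 0.19943255 0.17890401] [[-5.57536405e-01  8.30146882e-01 -3.05155210e-03]
 [ 8.30150721e-01  5.57539039e-01  1.52237337e-05]
 [ 1.71399736e-03 -2.52476039e-03 -9.99995344e-01]]
33.88589881088936
([-2.6, -0.3, 131.9], 0.005, 131.9)
```

View pics/s4.png

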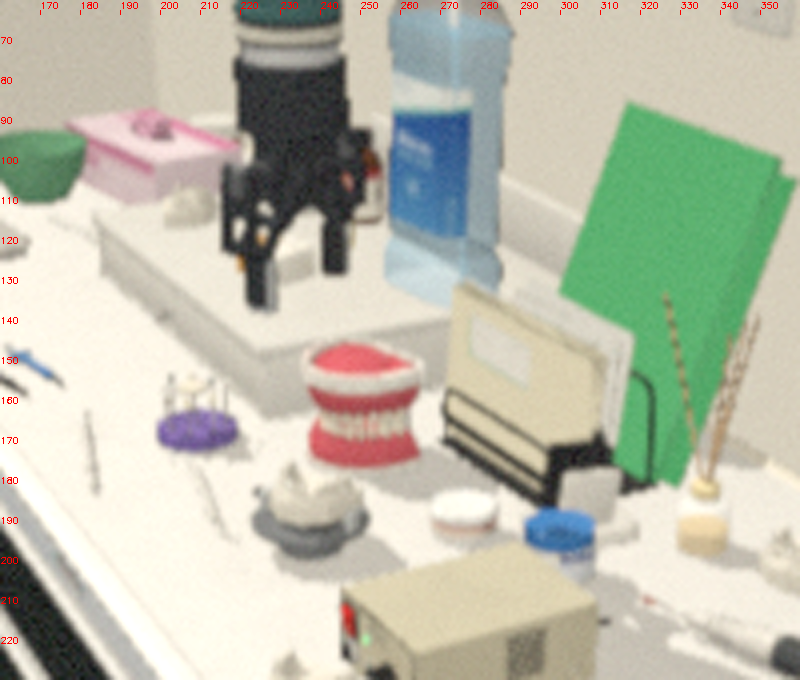

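View pics/t4.png

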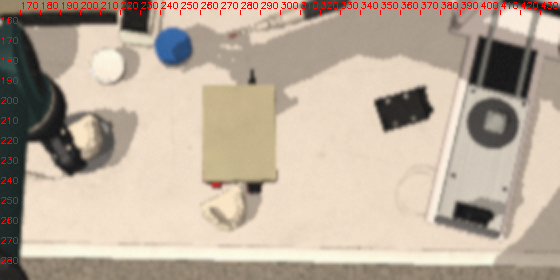

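>>> carry_out(deltas=[[-1,-2.5,0,30,0,0,0.005],[-1,-2.5,0,65,0,0,0.005],[-1,-2.5,0,95,0,0,0.005],[-1,-2.5,0,115,0,0,0.005],[-1,-2.5,0,125,0,0,0.005],[-1,-2.5,0,130,0,0,0.005],[-1,-2.5,0,133,0,0,0.005],[-1,-2.5,0,133,0,0,0.005]])

```text
t: 11.65
eef_pos: [0.5134, 0.1938, 0.0483]
tcp_rot: [[-0.548, 0.836, 0.001], [0.836, 0.548, 0.0], [-0.0, 0.001, -1.0]]
contact_force: [-0.2, 0.2, -0.5]
width: 0.0854
```

Run:
```python
from bench import r
from h import *
d=r.get_image("side"); crop(d,190,120,300,230,7,"s5.png")
```

```text
(no output)
```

View pics/s5.png

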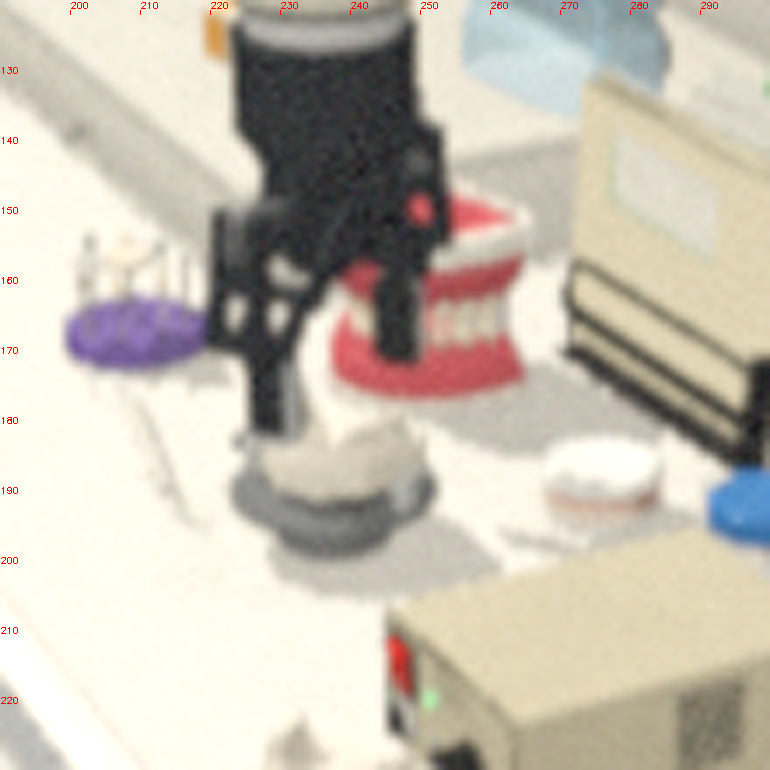

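>>> carry_out(deltas=[[-1,3,0,1,0,0,0],[-1,3,0,1,0,0,0],[-0.5,3,0,1,0,0,0],[-0.2,3,0,1,0,0,0],[0.2,3,0,1,0,0,0],[1,3,0,1,0,0,0],[1,3,0,1,0,0,0],[1,3,0,1,0,0,0]], newtons=60)

```text
t: 12.5
eef_pos: [0.5113, 0.1966, 0.0468]
tcp_rot: [[-0.549, 0.836, -0.0], [0.836, 0.549, -0.0], [-0.0, -0.0, -1.0]]
contact_force: [-0.1, -0.8, -0.2]
width: 0.0001
```

Run:
```python
from bench import r
from h import *
d=r.get_image("side"); crop(d,190,120,300,230,7,"s6.png");print(r.get_state()["contact_force"])
```

```text
[-0.44552862  0.60806402  0.04022235]
```

View pics/s6.png

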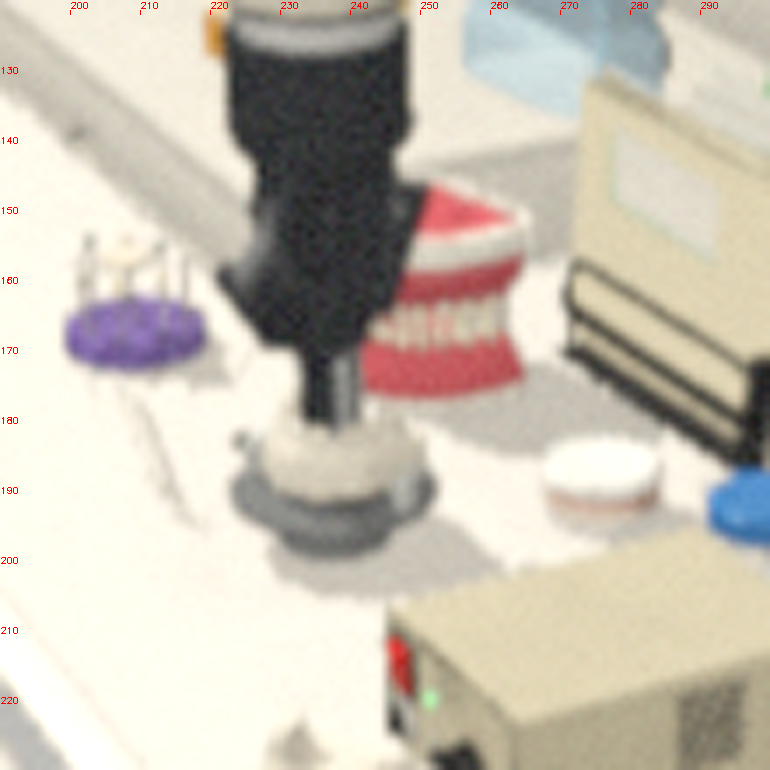

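Run:
```python
from h import *
s=pickle.load(open("side0.pkl","rb"))
for z in(.0,.028,.047,.06,.07): print(z,proj(s,[[.5113,.1966,z]]))
d=pickle.load(open("side1.pkl","rb"))
c,w=ray(d,355,217); print(c,w)
```

```text
0.0 [[237.5901155  196.07557154]]
0.028 [[237.24568483 187.46871076]]
0.047 [[237.00818883 181.53400401]]
0.06 [[236.84389649 177.4285585 ]]
0.07 [[236.71651085 174.24536209]]
[ 0.03240242 -0.94295012  0.61257882] [ 0.55949278  0.69011748 -0.48324754]
```

Run:
```python
from h import *
s=pickle.load(open("side0.pkl","rb"))
def zfit(T,th,sg,off,row):
    a=np.radians(th);p=np.array(T[:2])+sg*off*np.array([np.cos(a),np.sin(a)])
    zs=np.linspace(-.05,.05,201)+T[2]; q=proj(s,[[*p,z] for z in zs]); i=np.argmin(abs(q[:,1]-row)); return (T[2]-zs[i])*1000,q[i]
for nm,T,th,sg,row in(("s5 L",(.5134,.1938,.0483),33.2,-1,181.5),("s5 R",(.5134,.1938,.0483),33.2,1,171.5),("s1L",(.5603,-.3552,.1794),-12.5,-1,219),("s1R",(.5603,-.3552,.1794),-12.5,1,212.5),("s4L",(.5103,.1994,.1789),33.9,-1,136.5),("s4R",(.5103,.1994,.1789),33.9,1,127.5)):
    print(nm,"tip ahead of TCP mm (off 42):",zfit(T,th,sg,.0425,row),"50:",zfit(T,th,sg,.05,row)[0])
```

```text
s5 L tip ahead of TCP mm (off 42): (np.float64(-16.499999999999993), array([229.5598334 , 181.50662576])) 50: -19.499999999999996
s5 R tip ahead of TCP mm (off 42): (np.float64(-14.999999999999993), array([245.74866524, 171.45980105])) 50: -11.999999999999996
s1L tip ahead of TCP mm (off 42): (np.float64(-10.500000000000009), array([355.86109237, 218.89843957])) 50: -11.50000000000001
s1R tip ahead of TCP mm (off 42): (np.float64(-12.00000000000001), array([396.94306645, 212.46450173])) 50: -11.00000000000001
s4L tip ahead of TCP mm (off 42): (np.float64(-17.000000000000014), array([225.68430303, 136.44469269])) 50: -19.000000000000018
s4R tip ahead of TCP mm (off 42): (np.float64(-17.500000000000014), array([242.45101088, 127.5251214 ])) 50: -15.500000000000014
```

>>> carry_out(deltas=[[1,0,0,-20,0,0,0],[1,0,0,-35,0,0,0],[-0.5,0,0,-35,0,0,0],[-1,0,0,-35,0,0,0],[-1,0,0,-35,0,0,0],[-1,0,0,-35,0,0,0],[-1,0,0,-35,0,0,0],[-1,0,0,-35,0,0,0]])

```text
t: 13.35
eef_pos: [0.5111, 0.1965, 0.0814]
tcp_rot: [[-0.549, 0.836, -0.001], [0.836, 0.549, -0.0], [0.0, -0.001, -1.0]]
contact_force: [0.3, 0.1, 0.3]
width: 0.0847
```

>>> carry_out(deltas=[[-1,0,0,15,0,0,0],[-1,0,0,30,0,0,0],[-1,0,0,40,0,0,0],[-1,0,0,46,0,0,0],[-1,0,0,50,0,0,0],[-1,0,0,52,0,0,0],[-1,0,0,52,0,0,0],[-1,0,0,52,0,0,0]])

```text
t: 14.15
eef_pos: [0.5116, 0.1967, 0.0301]
tcp_rot: [[-0.549, 0.836, 0.001], [0.836, 0.549, 0.0], [-0.0, 0.001, -1.0]]
contact_force: [0.0, -0.2, 0.8]
width: 0.0854
```

Run:
```python
from bench import r
from h import *
d=r.get_image("side"); crop(d,200,140,280,210,9,"s7.png");print(r.get_state()["contact_force"])
```

```text
[-0.09505646 -0.25721314 -0.18648807]
```

View pics/s7.png

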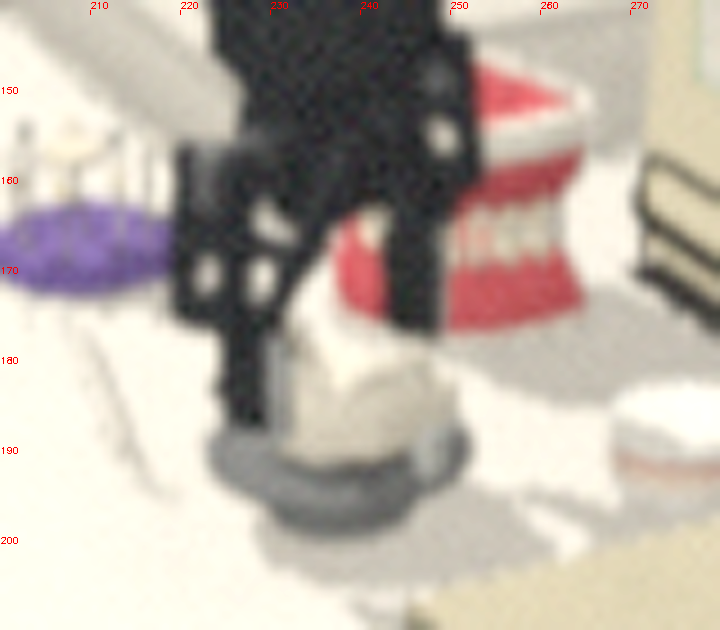

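>>> carry_out(deltas=[[-1,0,0,4,0,0,0],[-1,0,0,8,0,0,0],[-0.6,0,0,8,0,0,0],[-0.4,0,0,8,0,0,0],[-0.2,0,0,8,0,0,0],[0,0,0,8,0,0,0],[0,0,0,8,0,0,0],[0,0,0,8,0,0,0]], newtons=40)

```text
t: 15.0
eef_pos: [0.5112, 0.1965, 0.0221]
tcp_rot: [[-0.549, 0.836, -0.0], [0.836, 0.549, -0.0], [0.0, -0.0, -1.0]]
contact_force: [-0.8, -0.9, 4.7]
width: 0.0505
```

Run:
```python
from bench import r
from h import *
d=r.get_image("side"); crop(d,200,140,280,210,9,"s8.png");print(r.get_state()["contact_force"],r.get_state()["width"])
```

```text
[-1.59837858 -1.19110989  5.27483216] 0.05036144025869071
```

View pics/s8.png

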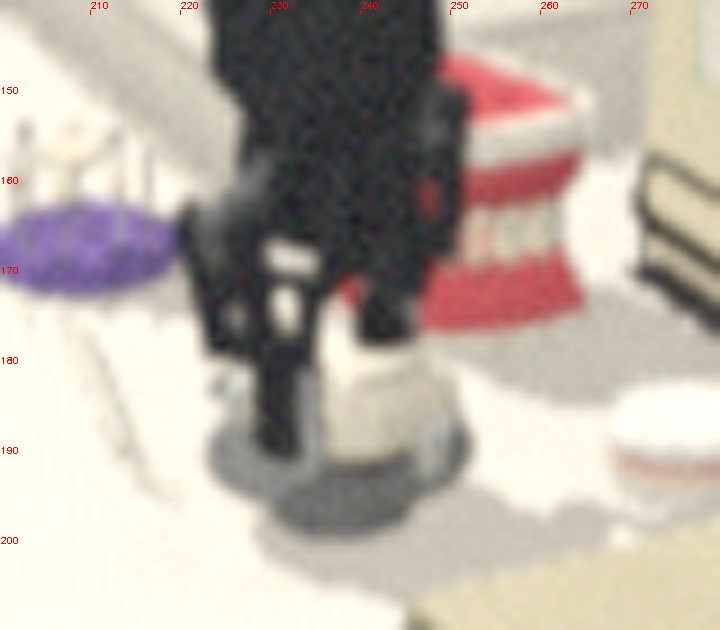

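>>> carry_out(deltas=[[1,0,0,0,0,0,0],[1,0,0,0,0,0,0],[1,0,0,-1,0,0,0],[1,0,0,-10,0,0,0],[1,0,0,-30,0,0,0],[1,0,0,-55,0,0,0],[1,0,0,-80,0,0,0],[1,0,0,-100,0,0,0]], newtons=70)

```text
t: 15.85
eef_pos: [0.5116, 0.1967, 0.1233]
tcp_rot: [[-0.549, 0.836, 0.001], [0.836, 0.549, 0.0], [-0.0, 0.001, -1.0]]
contact_force: [0.7, 0.4, -2.2]
width: 0.0497
```

>>> carry_out(deltas=[[1,0,0,-15,0,0,0],[1,0,0,-25,0,0,0],[1,0,0,-25,0,0,0],[1,0,0,-25,0,0,0],[1,0,0,-25,0,0,0],[1,0,0,-25,0,0,0],[1,0,0,-25,0,0,0],[1,0,0,-25,0,0,0]])

```text
t: 16.65
eef_pos: [0.5112, 0.1965, 0.1464]
tcp_rot: [[-0.549, 0.836, -0.001], [0.836, 0.549, -0.0], [0.0, -0.001, -1.0]]
contact_force: [-0.5, 0.5, -2.0]
width: 0.0502
```

Run:
```python
from bench import r
from h import *
d=r.get_image("side"); crop(d,190,90,290,210,6,"s9.png");print(r.get_state()["contact_force"],r.get_state()["width"],r.get_state()["eef_pos"])
pickle.dump(d,open("side9.pkl","wb"))
d=r.get_image("top");pickle.dump(d,open("top9.pkl","wb")); crop(d,160,150,440,290,2,"t9.png")
```

```text
[ 0.25136585  0.40650203 -1.13280095] 0.050466675399149785 [0.51118356 0.19655345 0.14648176]
```

View pics/s9.png

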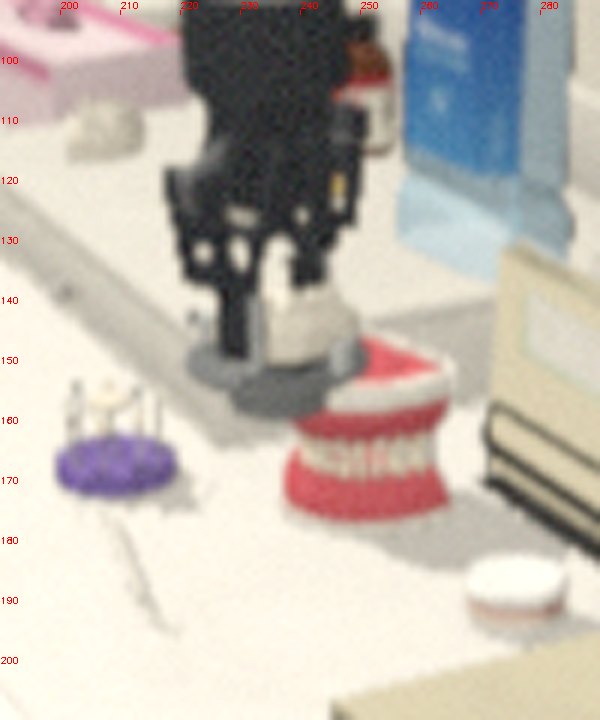

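View pics/t9.png

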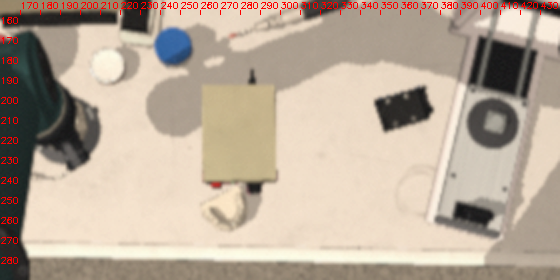

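Run:
```python
from h import *
a=((.5112,.1965,.1465),33.3);m=((.535,-.09,.1465),6);e=((.5468,-.373,.1265),-20)
print(delta(*a,*m),delta(*m,*e))
```

```text
([-252.5, -137.4, 0.0], 0.4765, 287.5) ([-282.7, -17.8, 20.0], 0.4538, 284.0)
```

>>> carry_out(deltas=[[1,-20,-11,0,0,0,0.04],[1,-55,-30,0,0,0,0.1],[1,-90,-49,0,0,0,0.17],[1,-125,-68,0,0,0,0.24],[1,-160,-87,0,0,0,0.3],[1,-195,-106,0,0,0,0.37],[1,-228,-124,0,0,0,0.43],[1,-252,-137,0,0,0,0.476]])

```text
t: 17.55
eef_pos: [0.5351, -0.0925, 0.147]
tcp_rot: [[-0.1, 0.995, 0.001], [0.995, 0.1, -0.001], [-0.001, 0.001, -1.0]]
contact_force: [-0.5, 0.0, -1.3]
width: 0.0502
```

>>> carry_out(deltas=[[1,-40,-2,0,0,0,0.06],[1,-80,-5,0,0,0,0.12],[1,-120,-8,0,0,0,0.19],[1,-160,-10,0,0,0,0.26],[1,-200,-13,5,0,0,0.33],[1,-240,-15,10,0,0,0.39],[1,-268,-17,15,0,0,0.43],[1,-283,-18,20,0,0,0.454]])

```text
t: 18.35
eef_pos: [0.5462, -0.3764, 0.1268]
tcp_rot: [[0.346, 0.938, 0.0], [0.938, -0.346, -0.003], [-0.002, 0.001, -1.0]]
contact_force: [-0.9, -0.5, -1.1]
width: 0.05
```

Run:
```python
from bench import r
from h import *
d=r.get_image("side"); crop(d,320,170,440,330,4,"s10.png");pickle.dump(d,open("side10.pkl","wb"));print({k:v for k,v in r.get_state().items() if k in("eef_pos","tcp_rot","contact_force","width")})
d=r.get_image("top");pickle.dump(d,open("top10.pkl","wb")); crop(d,360,150,480,290,4,"t10.png")
```

```text
{'eef_pos': array([ 0.54571162, -0.3776309 ,  0.12600425]), 'tcp_rot': array([[ 3.47543242e-01,  9.37663827e-01, -4.92889621e-04],
       [ 9.37656696e-01, -3.47542571e-01, -3.75265596e-03],
       [-3.69002988e-03,  8.42048964e-04, -9.99992837e-01]]), 'contact_force': array([ 0.39407714, -3.20986281, -2.58815073]), 'width': 0.04985242964044338}
```

View pics/s10.png

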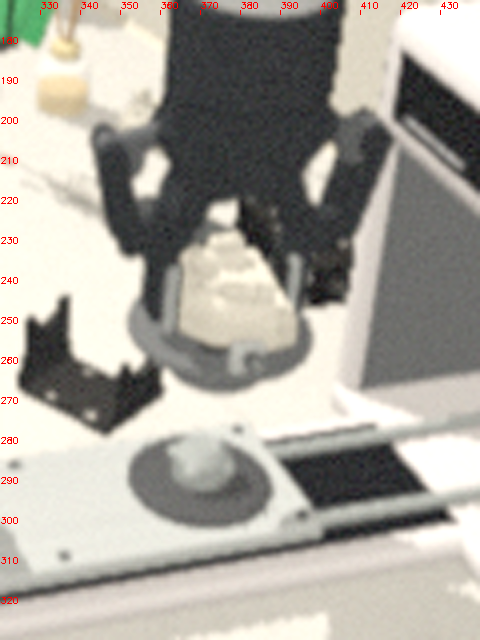

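View pics/t10.png

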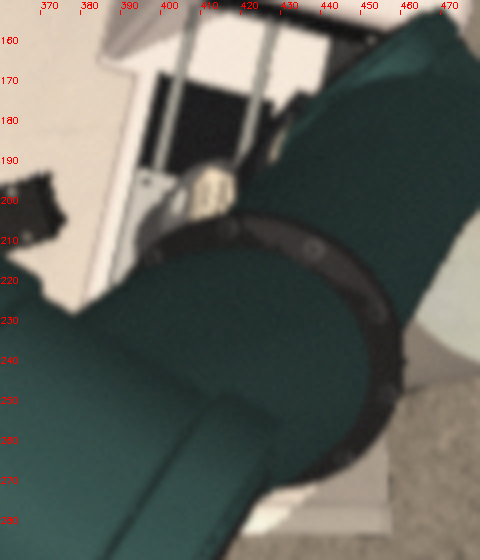

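>>> carry_out(deltas=[[1,0,0,5,0,0,0],[1,0,0,10,0,0,0],[1,0,0,15,0,0,0],[1,0,0,20,0,0,0],[1,0,0,20,0,0,0],[1,0,0,20,0,0,0],[1,0,0,20,0,0,0],[1,0,0,20,0,0,0]])

```text
t: 19.25
eef_pos: [0.547, -0.3728, 0.1071]
tcp_rot: [[0.342, 0.94, 0.0], [0.94, -0.342, -0.0], [-0.0, 0.001, -1.0]]
contact_force: [-0.7, 0.7, -2.2]
width: 0.0498
```

Run:
```python
from bench import r
from h import *
d=r.get_image("side"); crop(d,340,220,410,310,8,"s11.png");pickle.dump(d,open("side11.pkl","wb"));S=r.get_state();print({k:v for k,v in S.items() if k in("eef_pos","tcp_rot","contact_force","width")})
t=r.get_image("top");pickle.dump(t,open("top11.pkl","wb")); crop(t,375,180,425,240,9,"t11.png")
p=S["eef_pos"];a=np.linspace(0,2*np.pi,200)
q=proj(d,np.c_[p[0]+.044*np.cos(a),p[1]+.044*np.sin(a),0*a+p[2]+.003]);print("plate pred side",q.min(0),q.max(0))
q=proj(d,np.c_[p[0]+.0235*np.cos(a),p[1]+.0235*np.sin(a),0*a+p[2]-.022]);print("collar foot pred side",q.min(0),q.max(0))
q=proj(t,np.c_[p[0]+.044*np.cos(a),p[1]+.044*np.sin(a),0*a+p[2]+.003]);print("plate pred top",q.min(0),q.max(0))
for z in(.04,.0585): print("seat under TCP",proj(d,[[*p[:2],z]]),proj(t,[[*p[:2],z]]))
```

```text
{'eef_pos': array([ 0.54697789, -0.37274273,  0.10708235]), 'tcp_rot': array([[ 3.42061827e-01,  9.39677364e-01,  3.97432248e-04],
       [ 9.39677437e-01, -3.42061725e-01, -3.02124540e-04],
       [-1.47953231e-04,  4.76803388e-04, -9.99999875e-01]]), 'contact_force': array([ 0.27958786, -0.06104974, -1.40592351]), 'width': 0.05032186762893096}
plate pred side [349.6472187  245.47142487] [396.03515952 271.27046191]
collar foot pred side [359.24340172 261.6421487 ] [383.67796123 275.71757759]
plate pred top [396.75870503 190.66189219] [430.51878009 223.89154304]
seat under TCP [[369.21573313 287.1529877 ]] [[406.21586493 211.15245752]]
seat under TCP [[370.10703586 279.60863816]] [[408.09171463 210.14795711]]
```

View pics/s11.png

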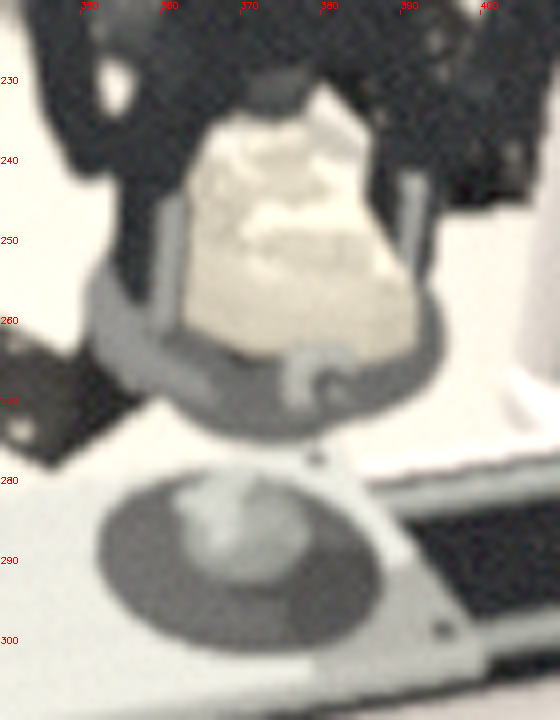

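View pics/t11.png

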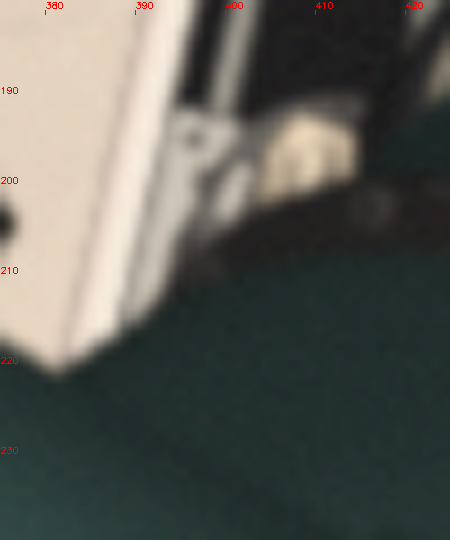

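>>> carry_out(deltas=[[1,-1,0.4,6,0,0,0],[1,-1,0.4,12,0,0,0],[1,-1,0.4,18,0,0,0],[1,-1,0.4,22,0,0,0],[1,-1,0.4,24,0,0,0],[1,-1,0.4,26,0,0,0],[1,-1,0.4,28,0,0,0],[1,-1,0.4,30,0,0,0]])

```text
t: 20.15
eef_pos: [0.5471, -0.3737, 0.0768]
tcp_rot: [[0.342, 0.94, 0.0], [0.94, -0.342, -0.0], [-0.0, 0.0, -1.0]]
contact_force: [0.4, 0.2, -1.3]
width: 0.05
```

>>> carry_out(deltas=[[1,0,0,0.5,0,0,0],[1,0,0,1,0,0,0],[1,0,0,1.5,0,0,0],[1,0,0,2,0,0,0],[1,0,0,2.5,0,0,0],[1,0,0,3,0,0,0],[1,0,0,3.5,0,0,0],[1,0,0,4,0,0,0]])

```text
t: 20.95
eef_pos: [0.5466, -0.3743, 0.0731]
tcp_rot: [[0.342, 0.94, -0.0], [0.94, -0.342, -0.001], [-0.001, 0.0, -1.0]]
contact_force: [-0.9, -0.3, 1.8]
width: 0.0501
```

Run:
```python
from bench import r
from h import *
d=r.get_image("side"); crop(d,340,220,410,310,8,"s12.png")
```

```text
(no output)
```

View pics/s12.png

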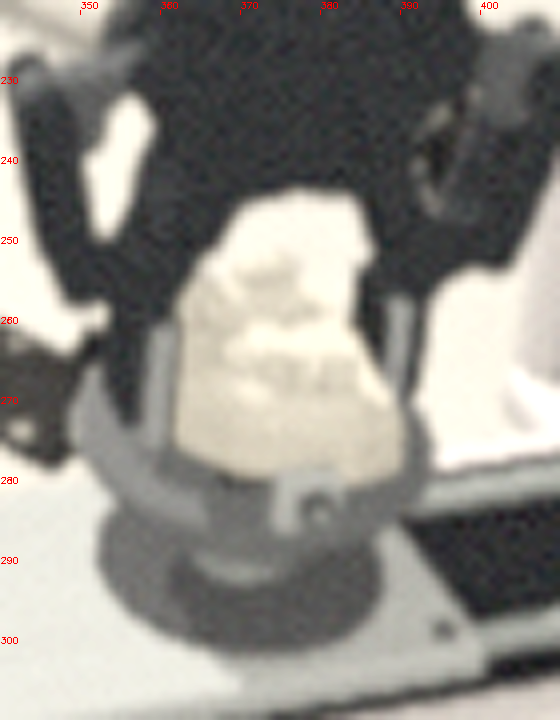

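>>> carry_out(deltas=[[1,0,0,0.7,0,0,0],[1,0,0,1.4,0,0,0],[1,0,0,2.1,0,0,0],[1,0,0,2.8,0,0,0],[1,0,0,3.5,0,0,0],[1,0,0,4.2,0,0,0],[1,0,0,4.9,0,0,0],[1,0,0,5.6,0,0,0]], newtons=90)

```text
t: 21.8
eef_pos: [0.5469, -0.3747, 0.0689]
tcp_rot: [[0.343, 0.94, 0.001], [0.94, -0.343, -0.001], [-0.001, 0.001, -1.0]]
contact_force: [-2.1, -0.2, 4.4]
width: 0.0497
```

>>> carry_out(deltas=[[1,0,0,0.5,0,0,0],[1,0,0,1,0,0,0],[1,0,0,1.5,0,0,0],[1,0,0,2,0,0,0],[1,0,0,2.5,0,0,0],[1,0,0,3,0,0,0],[1,0,0,3.5,0,0,0],[1,0,0,4,0,0,0]])

```text
t: 22.6
eef_pos: [0.5465, -0.3741, 0.0633]
tcp_rot: [[0.342, 0.94, -0.0], [0.94, -0.342, -0.001], [-0.001, -0.0, -1.0]]
contact_force: [-1.8, -3.9, -5.6]
width: 0.0495
```

>>> carry_out(deltas=[[1,0,0,0.5,0,0,0],[1,0,0,1,0,0,0],[1,0,0,1.5,0,0,0],[1,0,0,2,0,0,0],[1,0,0,2.5,0,0,0],[1,0,0,3,0,0,0],[1,0,0,3.5,0,0,0],[1,0,0,4,0,0,0]])

```text
t: 23.4
eef_pos: [0.5483, -0.3739, 0.0624]
tcp_rot: [[0.342, 0.94, 0.003], [0.94, -0.342, 0.0], [0.001, 0.003, -1.0]]
contact_force: [-3.7, 0.2, 15.6]
width: 0.0497
```

>>> carry_out(deltas=[[1,0,-1,0,0,0,0],[1,0,-2,0,0,0,0],[1,0,-3,0,0,0,0],[1,0,-4,0,0,0,0],[1,0,-5,0,0,0,0],[1,0,-6,0,0,0,0],[1,0,-6,0,0,0,0],[1,0,-6,0,0,0,0]])

```text
t: 24.2
eef_pos: [0.5476, -0.3737, 0.0626]
tcp_rot: [[0.341, 0.94, 0.011], [0.94, -0.341, -0.006], [-0.001, 0.013, -1.0]]
contact_force: [3.0, -2.9, 6.9]
width: 0.0499
```

Run:
```python
from bench import r
from h import *
d=r.get_image("side"); crop(d,270,200,410,330,5,"s13.png");pickle.dump(d,open("side13.pkl","wb"));S=r.get_state();print(S["eef_pos"],S["contact_force"],S["torque"])
```

```text
[ 0.54759187 -0.37371919  0.06259367] [ 3.61917754 -3.92830172  5.94006744] [-0.62219634 -0.50533817 -0.10080455]
```

View pics/s13.png

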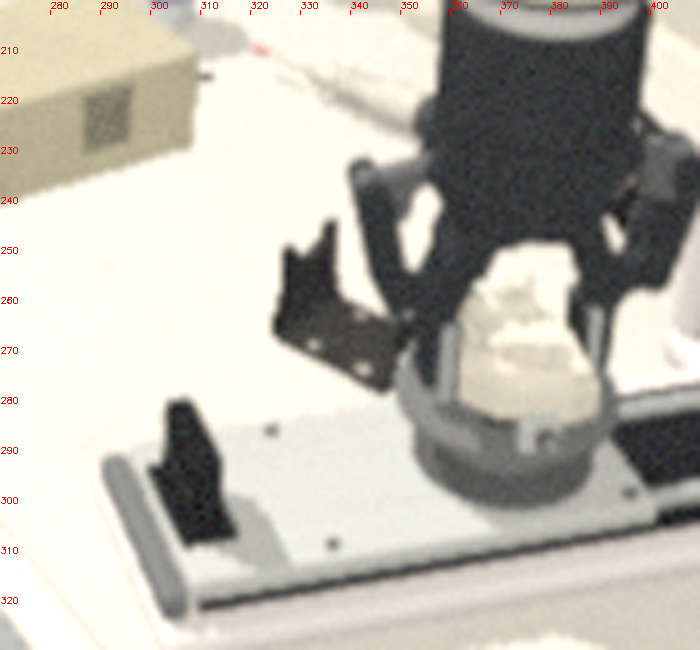

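Run:
```python
from h import *
G=lambda n:cv2.cvtColor(pickle.load(open(n+".pkl","rb"))["img"],cv2.COLOR_RGB2GRAY).astype(np.float32)
a=G("side11")
for n in("side13",):
    b=G(n)
    for nm,(x0,y0,x1,y1) in {"hole":(390,294,400,303),"fin":(296,274,326,314),"hole2":(330,303,342,314),"hole3":(318,281,330,291),"edge":(385,284,404,305),"base(static)":(284,286,297,324),"static2":(440,180,520,260)}.items():
        T=a[y0:y1,x0:x1];S=b[y0-4:y1+4,x0-4:x1+4]
        f=8;T=cv2.resize(T,None,fx=f,fy=f,interpolation=cv2.INTER_CUBIC);S=cv2.resize(S,None,fx=f,fy=f,interpolation=cv2.INTER_CUBIC)
        m=cv2.matchTemplate(S,T,cv2.TM_CCOEFF_NORMED);_,v,_,l=cv2.minMaxLoc(m);print(nm,v,l[0]/f-4,l[1]/f-4)
K=pickle.load(open("side13.pkl","rb"));u=np.array([-.976,.216,0])
print("px per 1mm out:",(proj(K,[np.array([.547,-.374,.036])+.001*u])-proj(K,[[.547,-.374,.036]])))
```

```text
hole 0.9941594004631042 0.5 -0.125
fin 0.9952531456947327 0.625 -0.125
hole2 0.9928748607635498 0.5 -0.125
hole3 0.9911242127418518 0.625 -0.125
edge 0.908313512802124 0.625 0.0
base(static) 0.9982894659042358 0.0 0.0
static2 0.9987072348594666 0.0 0.0
px per 1mm out: [[-0.45746439  0.08411376]]
```

>>> carry_out(deltas=[[1,0,-1,0,0,0,0],[1,0,-2,0,0,0,0],[1,0,-3,0,0,0,0],[1,0,-4,0,0,0,0],[1,0,-5,0,0,0,0],[1,0,-6,0,0,0,0],[1,0,-6,0,0,0,0],[1,0,-6,0,0,0,0]])

```text
t: 25.05
eef_pos: [0.5458, -0.3732, 0.0628]
tcp_rot: [[0.341, 0.94, 0.018], [0.94, -0.341, -0.01], [-0.004, 0.02, -1.0]]
contact_force: [8.0, -5.3, 1.6]
width: 0.0491
```

```bash
cat > chk.py <<'E'
from bench import r
from h import *
import sys
G=lambda d:cv2.cvtColor(d["img"],cv2.COLOR_RGB2GRAY).astype(np.float32)
a=G(pickle.load(open("side11.pkl","rb")));d=r.get_image("side");pickle.dump(d,open(sys.argv[1]+".pkl","wb"));b=G(d)
for nm,(x0,y0,x1,y1) in {"hole":(390,294,400,303),"fin":(296,274,326,314),"hole2":(330,303,342,314),"hole3":(318,281,330,291),"static":(284,286,297,324)}.items():
        T=a[y0:y1,x0:x1];S=b[y0-4:y1+4,x0-4:x1+4]
        f=8;T=cv2.resize(T,None,fx=f,fy=f,interpolation=cv2.INTER_CUBIC);S=cv2.resize(S,None,fx=f,fy=f,interpolation=cv2.INTER_CUBIC)
        m=cv2.matchTemplate(S,T,cv2.TM_CCOEFF_NORMED);_,v,_,l=cv2.minMaxLoc(m);print(nm,round(v,3),l[0]/f-4,l[1]/f-4)
S=r.get_state();print(S["t"],S["eef_pos"].round(4),S["contact_force"].round(1),S["torque"].round(2),S["width"]);print(S["tcp_rot"].round(4))
crop(d,340,220,410,310,8,sys.argv[1]+".png")
E
python3 chk.py side14
```

```text
hole 0.997 0.0 0.0
fin 0.999 0.0 0.0
hole2 0.995 0.0 0.0
hole3 0.996 0.0 0.0
static 0.999 0.0 0.0
25.1 [ 0.5458 -0.3732  0.0628] [ 8.1 -5.9  1.9] [-1.19 -1.79  0.03] 0.049368635723697415
[[ 0.3407  0.94    0.018 ]
 [ 0.9402 -0.3406 -0.0103]
 [-0.0035  0.0205 -0.9998]]
```

>>> carry_out(deltas=[[1,-0.5,-0.5,0.3,0,0,0],[1,-1,-1,0.6,0,0,0],[1,-1.5,-1.5,1,0,0,0],[1,-2,-2,1.4,0,0,0],[1,-2,-2,1.8,0,0,0],[1,-2,-2,2.2,0,0,0],[1,-2,-2,2.6,0,0,0],[1,-2,-2,2.6,0,0,0]])

```text
t: 25.9
eef_pos: [0.5457, -0.3734, 0.0627]
tcp_rot: [[0.34, 0.94, 0.022], [0.94, -0.34, -0.009], [-0.001, 0.023, -1.0]]
contact_force: [8.1, -1.6, 14.1]
width: 0.0497
```

```bash
python3 chk.py side15
```

```text
hole 0.995 0.0 0.0
fin 0.999 0.0 0.0
hole2 0.995 0.0 0.0
hole3 0.995 0.0 0.0
static 0.998 0.0 0.0
25.95 [ 0.5457 -0.3733  0.0627] [ 8.1 -1.1 15. ] [-0.21 -1.71 -0.09] 0.04981062434732729
[[ 3.400e-01  9.402e-01  2.180e-02]
 [ 9.404e-01 -3.399e-01 -8.600e-03]
 [-6.000e-04  2.340e-02 -9.997e-01]]
```

>>> carry_out(deltas=[[1,0,0,0,0.002,0,0],[1,0,0,0,0.005,0,0],[1,0,0,0,0.008,0,0],[1,0,0,0,0.011,0,0],[1,0,0,0,0.014,0,0],[1,0,0,0,0.017,0,0],[1,0,0,0,0.02,0,0],[1,0,0,0,0.02,0,0]])

```text
t: 26.75
eef_pos: [0.5461, -0.3734, 0.0624]
tcp_rot: [[0.34, 0.94, 0.004], [0.941, -0.34, -0.002], [-0.001, 0.004, -1.0]]
contact_force: [8.3, -2.4, 13.0]
width: 0.0496
```

```bash
python3 chk.py side16
```

```text
hole 0.997 0.0 0.0
fin 0.999 0.0 0.0
hole2 0.995 0.0 0.0
hole3 0.996 0.0 0.0
static 0.999 0.0 0.0
26.8 [ 0.5461 -0.3734  0.0624] [ 9.  -1.7 13.3] [-0.3  -1.97 -0.09] 0.0492394526969729
[[ 3.397e-01  9.405e-01  3.700e-03]
 [ 9.405e-01 -3.397e-01 -2.300e-03]
 [-9.000e-04  4.300e-03 -1.000e+00]]
```

View pics/side16.png

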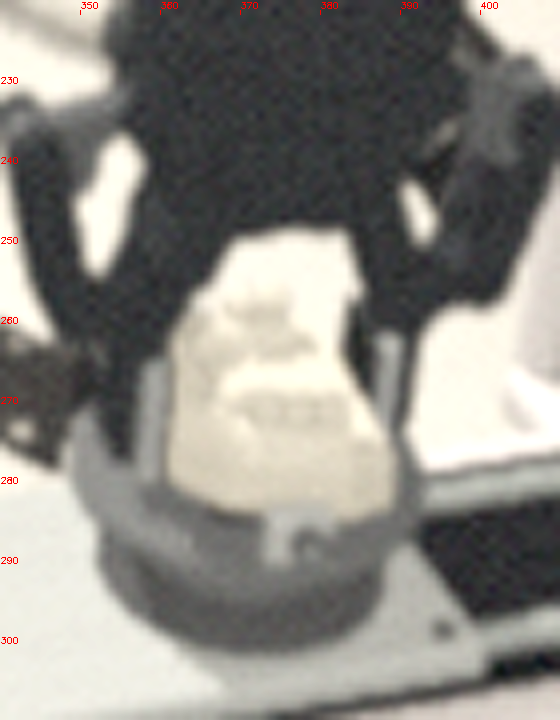

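>>> carry_out(deltas=[[1,0,0,0.2,0,0,0],[1,0,0,0.4,0,0,0],[1,0,0,0.5,0,0,0],[1,0,0,0.5,0,0,0],[1,0,0,0.5,0,0,0],[1,0,0,0.5,0,0,0],[1,0,0,0.5,0,0,0],[1,0,0,0.5,0,0,0]])

```text
t: 27.6
eef_pos: [0.5461, -0.3735, 0.0624]
tcp_rot: [[0.34, 0.941, 0.004], [0.941, -0.34, -0.002], [-0.001, 0.004, -1.0]]
contact_force: [8.5, -2.3, 15.0]
width: 0.0496
```

```bash
python3 chk.py side17
python3 - <<'E'
from bench import r
from h import *
d=r.get_image("top"); cv2.imwrite("pics/tend.png",d["img"][:,:,::-1]); print(r.get_state()["contact_force"])
E
```

```text
hole 0.995 0.0 0.0
fin 0.999 0.0 0.0
hole2 0.995 0.0 0.0
hole3 0.996 0.0 0.0
static 0.999 0.0 0.0
27.65 [ 0.5461 -0.3734  0.0624] [ 9.2 -1.  15. ] [-0.21 -1.73 -0.12] 0.049508665869372456
[[ 3.398e-01  9.405e-01  3.900e-03]
 [ 9.405e-01 -3.398e-01 -2.100e-03]
 [-7.000e-04  4.400e-03 -1.000e+00]]
[ 8.21812218 -0.88156895 15.53259585]
```

View pics/tend.png

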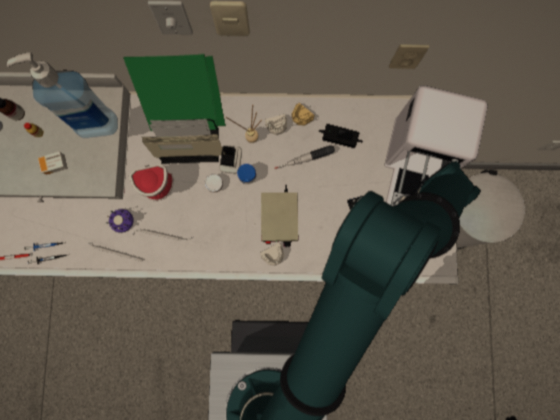

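The top view shows the jar (247,172), the loose cast (273,255) and the probes (115,250 and 160,234) undisturbed. The push is steady at 15 N and the carriage is at its stop.

```bash
python3 -c "
from bench import r
print(r.finish_job())"
```

```text
the job is handed in; nothing more can be done
None
```

The carriage is out at its stop and the plate is clicked onto the stud and sitting home. I handed the job in with the arm still gripping the cast and pushing down at about 15 N, at about 28 s of the 64 s.

**Last checks, all good:**
- **Seating:** the collar's foot has risen 40.3 mm from where it stood on the counter, against 40 mm nominal. The tool is level to about 0.3°.
- **Push:** a steady 15 N down, with about 8 N outward that keeps the carriage against its stop.
- **Carriage:** in the side view its screw holes and grip sit exactly (0.0 px shift) where they were after the pull-out.
- **Bystanders:** the loose cast, the probe and the jar look undisturbed in the top view. I judged this by eye and did not measure it.

**What went wrong on the way:**
- **First grasp missed.** The fingers shut on nothing above the cast's base block, because the tips stood about 20 mm farther back than I had worked out. There was no contact force and the plate stayed put. I went about 25 mm lower and gripped the base block.
- **Carriage pushed in slightly.** The first firm push after the click moved it about 1.2 mm in. I pulled it back to the stop through the seated plate, levelled the tool and pushed again.
- **Camera heights disagreed.** Triangulated heights at the hub came out about 5 mm low against the given sizes, so I set the final heights from the arm's own readings and the contact forces.

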